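Pry open the grinder's burr chamber and refit its rings

TASK

Lever up the hinged cover of the grinder's burr chamber with the thin blade of the opener and push it right back against its stop; the gripper and arm themselves must not touch the cover. Lay the opener back down on the counter, then thread the wide burr ring and after it the narrow collar down the spindle, the burr ring fully home on the chamber floor and the collar resting flat on top of it. Leave the other things on the counter where they are.

Things in the scene. Friction and masses are not known exactly. Their poses are not given: they have to be found in the camera images.
- chamber: Burr chamber: fixed low aluminium box, 130 mm (x) by 150 mm (y), origin at the centre of its underside. Its front (-x) faces roughly to the robot. Inner floor 18 mm up, walls 5 mm thick; front wall ends 42 mm, the others 51 mm above the counter. The shut cover's underside is at 52 mm: along the whole front a slot 10 mm high (42 to 52 mm) is left, where a blade goes in towards +x.
- seat (a point): Centre of the foot of the spindle, on the chamber's inner floor at its centre, 18 mm above the counter; axes as the chamber's. The spindle is 12 mm in diameter, with a tapered tip, and rises to 50 mm above the counter.
- cover_hinge (a point): Middle of the cover's hinge line, at its underside, 66 mm behind (+x of) the chamber's centre and 52 mm above the counter; the line runs along the chamber's y.
- cover_lip (a point): Middle of the free front edge of the cover (a flat steel plate, 138 x 152 x 4 mm, without handle), at its underside, 138 mm from the hinge (72 mm in front of the chamber's centre when shut). Moves with the cover.
- cover (a joint): Opening angle of the cover: 0 shut and level, 1.57 upright, 1.9 back against its stop. The hinge is a little stiff: the cover stays where it is left.
- opener: The opener: a flat blade tool. Wooden handle 100 x 20 mm, 22 mm high, origin at the centre of the handle's underside, lying along its x; a steel blade 22 mm wide and 3 mm thick continues towards +x from the handle's end (x = 50 mm) to its tip at x = 135 mm, centred 11 mm above the handle's underside. 90 g.
- opener_grip (a point): A good place to grip the opener: centre of the handle's section, 10 mm towards the blade from the handle's middle, near its centre of mass, 11 mm above the handle's underside.
- opener_tip (a point): Tip of the opener's blade, middle of its 3 mm thickness.
- burr: The wide burr ring: steel, 54 mm in outer diameter, 14 mm high, hole 17 mm, origin at the centre of its underside, lying flat.
- collar: The narrow collar: steel, 34 mm in outer diameter, 16 mm high, hole 17 mm, origin at the centre of its underside, lying flat.
- demitasse: Bystander: white espresso cup, 62 mm across, 58 mm high; origin under its centre.
- tamper: Bystander: steel tamper standing on its 58 mm base, 88 mm high; origin under its centre.
- pitcher: Bystander: steel milk pitcher with a handle, 86 mm across, 105 mm high; origin under its centre.
- paper_cup: Bystander: white paper cup, 80 mm across, 95 mm high; origin under its centre.
- bean_jar: Bystander: amber bean jar, 80 mm across, 120 mm high; origin under its centre.
- brush: Bystander: a cleaning brush lying on the counter.
- portafilter: Bystander: a portafilter lying on the counter, basket 62 mm across, handle 115 mm long; origin under the basket.
Not all that is in view belongs to the job. What is shaped like the burr but brown is not meant.

How it is judged:
On the way, in this order (a step that is already met when the one before it is completed fails the run):
1. the cover is levered up (past 0.5 rad) with the opener touching it (value of joint cover above 0.5 rad and contact force between opener and cover above 0.1 N), for 0.05 s.
2. the cover is pushed back to its stop (past 1.7 rad) (value of joint cover above 1.7 rad), for 0.2 s.
3. the opener lies on the counter, let go (height (world z) of opener_grip below 0.02 m and contact force between the fingers and opener below 0.1 N), for 0.2 s.
4. the wide burr ring is fully home on the chamber floor round the spindle, let go (horizontal distance between burr and seat below 0.0045 m and z of burr in the frame of seat between -0.004 and 0.004 m and angle between burr's own z axis and vertical below 0.09 rad and contact force between the fingers and burr below 0.1 N), for 0.2 s.
At the end, for the whole second after the job is handed in: Cover open past 1.7 rad; burr ring round the spindle, flat on the chamber floor, and collar round it, flat on the burr ring (each within 4.5 mm of the axis, 4 mm in height, 5 degrees); opener lying on the counter (grip point below 20 mm); all at rest (value of joint cover above 1.7 rad and horizontal distance between each of burr, collar and seat below 0.0045 m and z of burr in the frame of seat between -0.004 and 0.004 m and angle between each of burr, collar's own z axis and vertical below 0.09 rad and z of collar in the frame of seat between 0.01 and 0.018 m and height (world z) of opener_grip below 0.02 m and linear speed of each of opener, burr, collar below 0.02 m/s); the robot touches nothing.
It fails at once if the gripper or the arm touches the cover (over 1 N) (contact force between any of the fingers, the arm and cover above 1 N).
It fails at once if a bystander is displaced by more than 30 mm (distance of any of demitasse, tamper, pitcher, paper_cup, bean_jar, brush, portafilter from where it was at the start of the episode above 0.03 m).
It also fails if it takes over 72 s, if anything falls off the work surface, if the arm or the gripper's body presses on something with over 40 N, if the wrist force passes 120 N, or if a joint passes its speed limit or range.

ROBOT

A 6-joint arm with a two-finger parallel gripper is mounted at the origin on the work surface. World frame = base frame: x ahead of the robot, y to its left, z up, the work surface at z = 0. Lengths are in m, angles in rad, forces in N, time in s.
With the tool pointing down it reaches from about 0.4 to 0.825 m from the base axis. Payload 7 kg.
Tool frame: the origin (TCP) lies at the very end of the fingers, on their centre line; the grasp point (between the pads) lies 19 mm behind it; z points along the fingers, y is the line along which they close (so a half turn about z gives the same grasp; the last joint's range is limited). The gripper opens to 88 mm and grips with 3 to 60 N. Pads are 19 mm wide; open, the fingers measure 130 mm over their backs; the gripper's body (78 mm by 193 mm) begins 47 mm behind the grasp point.
Start: joints at [1.495, 0.359, 0.012, 0, -1.224, -0.288], TCP at [0.24, 0.631, 0.227] pointing down, gripper open.
Joint ranges: [-3.07, 3.07], [-1.43, 2.12], [-1.02, 1.25], [-3.03, 1.67], [-3.05, -0], [-3.03, 3.03]. Speed limits (rad/s): [2.39, 2.39, 3.01, 3.14, 3.14, 3.14].

INTERFACE

Orientations are given as [roll, pitch, yaw] about the fixed x, y, z axes, in that order (R = Rz(yaw) Ry(pitch) Rx(roll)).
In Python, from station import * gives the robot as it stands.
- The arm moves only by the tool servo_tool, never from a script. Its argument "moves" is a list of rows, each an object of numbers: "jaw": the opening, from 0 (shut) to 1 (fully open); "dx", "dy", "dz": the shift along the world's x, y, z in m; "roll": the turn about the world's z in degrees. A call has exactly 10 rows; each row shifts and turns the commanded pose from where the row before left it; what a row does not reach is not made up. A row lasts 1/8 s, in which the tool goes at most 62.5 mm and 10.7 degrees, less where a joint would pass 70% of its speed; a pose out of reach is approached as far as the arm can. A call with a gripper value outside its range is refused whole. The fingers move at their own pace and stop on an object; "newtons" is the grip in N (left out, the last holds). Time passes only in rows, so rows that do not move let the fingers close, or fill a call up. It gives the time, the measured TCP pose, the force, the opening and the grip force at its end, in the units of the state.
- get_state(): the state, without advancing time (a new reading comes with each control period).
- grab_frame(name): name is "scene" or "top"; returns (picture, depth): 420x560x3 uint8, red, green, blue; 420x560 float32, m along the optical axis (not along the pixel's ray), 0 where there is no reading.
- calibration(name): a dict with "intrinsics" (3x3 intrinsics, pixels), "R" (3x3) and "t" (3): a world point X has camera coordinates R X + t. Camera axes: x right, y down, z forward; pixel columns grow to the right and rows downward; lengths in m; the calibration is good to about 2 mm. A picture is of the moment at which its call begins. calibration takes no time and is no camera call.
- job_done(): hands the job in; it is judged then, once.
The state is a dict: "t": time; "q": joint angles; "qd": joint speeds; "joint_efforts": joint torques, N m; "eef_pos": TCP position; "ee_rot": TCP orientation; "force": force on the tool from outside, world axes, zero at the start; "moment": the same for the moment, N m; "width": finger opening in m; "gripper_force": force on a finger pad.
Only numpy, scipy, OpenCV 4.12 (cv2) and the standard library are available. Lean on these libraries where they do the work, as an engineer would, in place of code of your own. Each camera call takes 0.05 s, during which the arm holds its last target. There are 200 camera calls.

## Working session

There is one attempt and no reset: what is moved stays moved. The work goes in short steps, Python scripts to look and compute and a tool call to move; the robot and the scene stay as the last step left them, time stands still between calls to the robot, and variables do not carry over. Pictures are saved under pics/ and viewed, at most 13 in all, crops included, and the job is handed in when it is done.

Besides the shell and the picture viewer there is one more tool, called after "Request:" as a command line: name --argument value ..., lists and objects as JSON in quotes. servo_tool: Moves the arm, as the interface text tells. Its arguments: {"type":"object","properties":{"moves":{"type":"array","items":{"type":"object","properties":{"jaw":{"type":"number"},"dx":{"type":"number"},"dy":{"type":"number"},"dz":{"type":"number"},"roll":{"type":"number"}}}},"newtons":{"type":"number"}},"required":["moves"]}

```bash
mkdir -p pics; ls; cat > h.py <<'E'
from station import *
import numpy as np, cv2
def P(cal,u,v,z):
    K,R,t=[np.array(cal[k]) for k in("intrinsics","R","t")]
    d=R.T@np.linalg.solve(K,[u,v,1.]); c=-R.T@t
    return c+d*(z-c[2])/d[2]
def cloud(cal,D):
    K,R,t=[np.array(cal[k]) for k in("intrinsics","R","t")]
    v,u=np.indices(D.shape); r=np.stack([u,v,np.ones_like(u)],-1)@np.linalg.inv(K).T
    return (r*D[...,None]-t)@R
def proj(cal,X):
    K,R,t=[np.array(cal[k]) for k in("intrinsics","R","t")]
    p=K@(R@np.array(X)+t); return p[:2]/p[2]
E
python3 - <<'E'
from h import *
for n in("scene","top"):
    I,D=grab_frame(n); cv2.imwrite(f"pics/{n}0.png",I[...,::-1]); np.savez(f"{n}0.npz",I=I,D=D)
    c=calibration(n); R=np.array(c["R"]);print(n,-R.T@c["t"],R[2],(D>0).mean())
E
```

```text
pics
scene [1.26426719 0.27541636 0.77313488] [-0.660088   -0.28296735 -0.69585437] 0.9960289115646258
top [ 0.37275955 -0.00443111  1.18947196] [ 0.16534529 -0.02658288 -0.98587742] 0.9959906462585034
```

View pics/scene0.png

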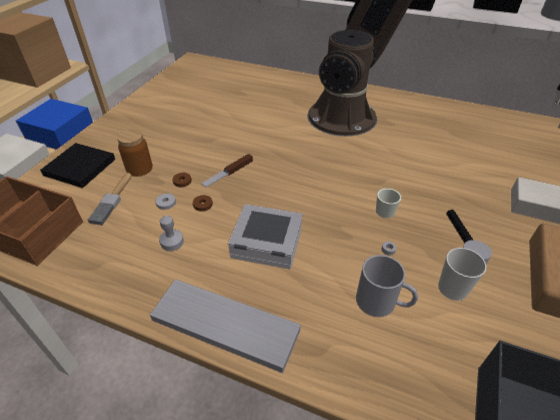

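View pics/top0.png

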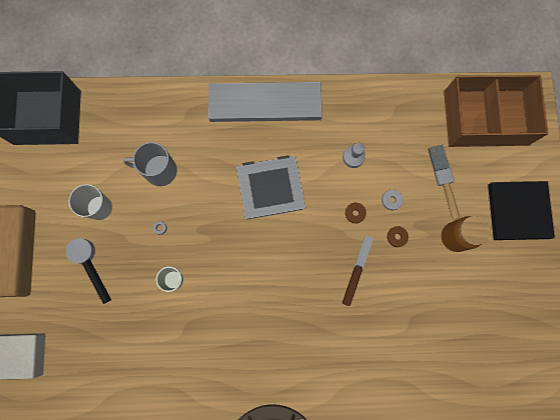

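The chamber is at top-view pixel (271,187), the opener at (357,270) with its blade pointing up-image (+x), the grey burr at (392,199) and the collar at (159,228). The brown rings at (355,212) and (398,236) are decoys.

```bash
cat > meas.py <<'E'
from h import *
def top(z0,z1,box,C,extra=None):
    m=np.zeros(C.shape[:2],bool); u0,v0,u1,v1=box; m[v0:v1,u0:u1]=1
    m&=(C[...,2]>z0)&(C[...,2]<z1)
    if extra is not None: m&=extra
    return m
E
python3 - <<'E'
from meas import *
d=np.load("top0.npz");I,D=d["I"],d["D"];cal=calibration("top");C=cloud(cal,D)
print("counter z",np.median(C[300:400,180:240,2]), np.median(C[120:150,200:400,2]))
m=top(.045,.07,(225,140,320,230),C);p=C[m];print("cover z",np.median(p[:,2]),m.sum())
r=cv2.minAreaRect(p[:,:2].astype(np.float32)*1000);print(r,cv2.boxPoints(r))
hsv=cv2.cvtColor(I,cv2.COLOR_RGB2HSV);gray=hsv[...,1]<60
for n,b,z in(("burr",(378,185,408,215),.014),("collar",(148,217,172,240),.016)):
    m=top(z-.006,z+.008,b,C)
    g=gray.copy();g[:b[1]]=0;g[b[3]:]=0;g[:,:b[0]]=0;g[:,b[2]:]=0
    for mm in(m,g):
        cs,_=cv2.findContours(mm.astype(np.uint8),0,1);c=max(cs,key=cv2.contourArea)
        (u,v),rad=cv2.minEnclosingCircle(c);M=cv2.moments(c)
        print(n,mm.sum(),P(cal,u,v,z),P(cal,M["m10"]/M["m00"],M["m01"]/M["m00"],z),rad,np.median(C[mm][:,2]))
b=(335,225,380,312)
m=top(.008,.03,b,C);p=C[m];print("opener",m.sum());r=cv2.minAreaRect(p[:,:2].astype(np.float32)*1000);print(r)
hm=m&(C[...,2]>.018)
print("handle z",np.median(C[hm][:,2]));print(cv2.minAreaRect(C[hm][:,:2].astype(np.float32)*1000))
bm=m&(C[...,2]<.016);print("blade z",np.median(C[bm][:,2]),C[bm].mean(0),cv2.minAreaRect(C[bm][:,:2].astype(np.float32)*1000))
# bystanders heights map
for n,(u,v) in dict(tamper=(354,155),cup=(169,279),paper=(86,200),pitcher=(152,162),jar=(460,233),brush=(445,175),brown1=(355,212),brown2=(398,236),porta=(80,250)).items(): print(n,P(cal,u,v,.03).round(3))
print(get_state()["t"],get_state()["width"])
E
```

```text
counter z 0.0012685224307238605 0.0006191689769113249
cover z 0.05728341624063548 3304
((646.9966430664062, -8.907157897949219), (143.7672576904297, 152.03494262695312), 8.766817092895508) [[564.36676   55.26616 ]
 [587.5389   -94.99254 ]
 [729.6265   -73.080475]
 [706.4544    77.17822 ]]
burr 301 [ 0.61417069 -0.32536086  0.014     ] [ 0.61435548 -0.32547051  0.014     ] 10.388006210327148 0.014450018779122461
burr 317 [ 0.61400074 -0.3257497   0.014     ] [ 0.6140458  -0.32588143  0.014     ] 10.42653751373291 0.014393107418470103
collar 115 [0.55391059 0.27492828 0.016     ] [0.55380162 0.27470599 0.016     ] 6.80549955368042 0.016507238819977756
collar 122 [0.55353991 0.27319327 0.016     ] [0.553517   0.27319932 0.016     ] 6.871948719024658 0.016168347181347242
opener 639
((423.75677490234375, -252.6690216064453), (81.34658813476562, 184.49546813964844), 68.44477844238281)
handle z 0.022609401804629364
((418.90155029296875, -218.27963256835938), (20.79319190979004, 150.1873321533203), 68.3823471069336)
blade z 0.0131421347342307 [ 0.47528151 -0.24147132  0.01283205] ((423.96148681640625, -252.70831298828125), (80.9197769165039, 184.29644775390625), 68.75128936767578)
tamper [ 0.731 -0.23   0.03 ]
cup [0.422 0.244 0.03 ]
paper [0.625 0.455 0.03 ]
pitcher [0.721 0.292 0.03 ]
jar [ 0.52 -0.49  0.03]
brush [ 0.673 -0.464  0.03 ]
brown1 [ 0.58  -0.225  0.03 ]
brown2 [ 0.516 -0.331  0.03 ]
porta [0.499 0.464 0.03 ]
0.1 0.0873207602358751
```

```bash
python3 - <<'E'
from meas import *
d=np.load("top0.npz");I,D=d["I"],d["D"];cal=calibration("top");C=cloud(cal,D)
hsv=cv2.cvtColor(I,cv2.COLOR_RGB2HSV).astype(int)
b=(335,225,385,312)
box=np.zeros(D.shape,bool);box[b[1]:b[3],b[0]:b[2]]=1
for n,m,z in(("handle",box&(hsv[...,2]<115)&(hsv[...,1]>60),.022),("blade",box&(hsv[...,1]<60),.0125)):
    k,L,S,_=cv2.connectedComponentsWithStats(m.astype(np.uint8));i=1+np.argmax(S[1:,4]);vv,uu=np.nonzero(L==i)
    X=np.array([P(cal,u,v,z)[:2] for u,v in zip(uu,vv)])*1000
    r=cv2.minAreaRect(X.astype(np.float32));print(n,len(X),X.mean(0),r,np.median(C[L==i][:,2]))
    if n=="handle":H=X.mean(0)
    else:
        B=X.mean(0);a=B-H;print("yaw",np.degrees(np.arctan2(a[1],a[0])),"dist (92.5)",np.hypot(*a))
    pca=np.linalg.svd(X-X.mean(0),full_matrices=0)[2][0];print("pca",np.degrees(np.arctan2(pca[1],pca[0])))
m=(C[...,2]>.03)&(C[...,2]<.2)
k,L,S,ct=cv2.connectedComponentsWithStats(m.astype(np.uint8))
for i in range(1,k):
    if S[i,4]>60:
        X=C[L==i];print(S[i,:4],X[:,2].max().round(3),X[:,:2].min(0).round(3),X[:,:2].max(0).round(3))
s=get_state();print(s["eef_pos"],s["ee_rot"],s["q"][-1])
E
```

```text
handle 352 [ 394.81126341 -208.83133555] ((395.7637634277344, -209.17457580566406), (22.182771682739258, 102.02386474609375), 67.9632339477539) 0.022385745335827587
pca 157.9041706217187
blade 297 [ 481.27670146 -245.33234584] ((481.1427001953125, -245.22329711914062), (23.288700103759766, 84.03816986083984), 68.48573303222656) 0.013430856737093148
yaw -22.886829058593396 dist (92.5) 93.85411939892903
pca 157.73843399540624
[ 0 71 77 71] 0.117 [0.782 0.493] [0.937 0.664]
[447  75 101  69] 0.097 [ 0.757 -0.712] [ 0.921 -0.487]
[123 142  52  42] 0.111 [0.664 0.234] [0.75  0.354]
[348 143  16  18] 0.092 [ 0.717 -0.244] [ 0.747 -0.214]
[236 155  69  64] 0.066 [ 0.566 -0.093] [0.727 0.075]
[ 68 184  42  35] 0.101 [0.572 0.393] [0.651 0.472]
[  0 205  32  92] 0.078 [0.39  0.587] [0.61  0.645]
[444 216  46  35] 0.128 [ 0.475 -0.522] [ 0.554 -0.446]
[ 65 238  24  24] 0.037 [0.472 0.444] [0.529 0.501]
[156 266  26  26] 0.064 [0.392 0.211] [0.452 0.269]
[  0 334  40  46] 0.058 [0.199 0.548] [0.3   0.638]
[0.24006574 0.63042841 0.22573654] [ 3.14016905e+00 -1.24046229e-04 -3.63918943e-01] -0.2881026550806776
```

Request:
servo_tool --moves '[{"dx":0.04,"dy":-0.045,"jaw":1},{"dx":0.04,"dy":-0.045},{"dx":0.04,"dy":-0.045},{"dx":0.04,"dy":-0.045},{"dx":0.03,"dy":-0.05},{"dx":0.03,"dy":-0.05},{"dx":0.02,"dy":-0.055},{"dx":0.01,"dy":-0.055},{"dy":-0.055},{"dy":-0.055}]' --newtons 60

```text
$.moves[0]: bad value
```

Request:
servo_tool --moves '[{"dx":0.04,"dy":-0.045,"dz":0,"roll":0,"jaw":1},{"dx":0.04,"dy":-0.045,"dz":0,"roll":0,"jaw":1},{"dx":0.04,"dy":-0.045,"dz":0,"roll":0,"jaw":1},{"dx":0.04,"dy":-0.045,"dz":0,"roll":0,"jaw":1},{"dx":0.03,"dy":-0.05,"dz":0,"roll":0,"jaw":1},{"dx":0.03,"dy":-0.05,"dz":0,"roll":0,"jaw":1},{"dx":0.02,"dy":-0.055,"dz":0,"roll":0,"jaw":1},{"dx":0.01,"dy":-0.055,"dz":0,"roll":0,"jaw":1},{"dx":0,"dy":-0.055,"dz":0,"roll":0,"jaw":1},{"dx":0,"dy":-0.055,"dz":0,"roll":0,"jaw":1}]' --newtons 60

```text
t: 1.35
eef_pos: [0.4898, 0.1289, 0.2263]
ee_rot: [3.141, 0.0, -0.364]
force: [1.1, -0.2, 0.5]
width: 0.0875
gripper_force: 0.0
```

Request:
servo_tool --moves '[{"dx":-0.006,"dy":-0.05,"dz":0,"roll":-1,"jaw":1},{"dx":-0.01,"dy":-0.05,"dz":0,"roll":0,"jaw":1},{"dx":-0.01,"dy":-0.05,"dz":0,"roll":0,"jaw":1},{"dx":-0.01,"dy":-0.05,"dz":0,"roll":0,"jaw":1},{"dx":-0.01,"dy":-0.05,"dz":0,"roll":0,"jaw":1},{"dx":-0.01,"dy":-0.05,"dz":0,"roll":0,"jaw":1},{"dx":-0.01,"dy":-0.05,"dz":-0.02,"roll":0,"jaw":1},{"dx":0,"dy":0,"dz":-0.05,"roll":0,"jaw":1},{"dx":0,"dy":0,"dz":-0.05,"roll":0,"jaw":1},{"dx":0,"dy":0,"dz":-0.05,"roll":0,"jaw":1}]'

```text
t: 2.6
eef_pos: [0.4239, -0.2195, 0.0552]
ee_rot: [-3.141, -0.001, -0.382]
force: [0.9, -0.2, -0.8]
width: 0.0877
gripper_force: 0.0
```

```bash
python3 -c "
from station import *
print(get_state()['q'],get_state()['eef_pos'],get_state()['ee_rot'])"
```

```text
[-6.43308890e-02  2.26226213e-01 -6.35253839e-01 -5.67154074e-05
 -7.08644694e-01  1.25313518e+00] [ 0.42390162 -0.21949123  0.05524001] [-3.14134780e+00 -6.26442867e-04 -3.82035162e-01]
```

Request:
servo_tool --moves '[{"dx":0,"dy":0,"dz":-0.03,"roll":0,"jaw":1},{"dx":0,"dy":0,"dz":-0.015,"roll":0,"jaw":1},{"dx":0,"dy":0,"dz":-0.007,"roll":0,"jaw":1},{"dx":0,"dy":0,"dz":0,"roll":0,"jaw":1},{"dx":0,"dy":0,"dz":0,"roll":0,"jaw":0},{"dx":0,"dy":0,"dz":0,"roll":0,"jaw":0},{"dx":0,"dy":0,"dz":0,"roll":0,"jaw":0},{"dx":0,"dy":0,"dz":0,"roll":0,"jaw":0},{"dx":0,"dy":0,"dz":0,"roll":0,"jaw":0},{"dx":0,"dy":0,"dz":0,"roll":0,"jaw":0}]' --newtons 60

```text
t: 3.85
eef_pos: [0.4242, -0.2192, 0.0046]
ee_rot: [3.142, 0.0, -0.381]
force: [-0.5, 0.2, 0.3]
width: 0.0331
gripper_force: 0.0
```

Request:
servo_tool --moves '[{"dx":0,"dy":0,"dz":0,"roll":0,"jaw":0},{"dx":0,"dy":0,"dz":0,"roll":0,"jaw":0},{"dx":0,"dy":0,"dz":0,"roll":0,"jaw":0},{"dx":0,"dy":0,"dz":0,"roll":0,"jaw":0},{"dx":0,"dy":0,"dz":0.02,"roll":0,"jaw":0},{"dx":0,"dy":0,"dz":0.04,"roll":0,"jaw":0},{"dx":0,"dy":0.02,"dz":0.04,"roll":5,"jaw":0},{"dx":0,"dy":0.04,"dz":0,"roll":8,"jaw":0},{"dx":0,"dy":0.04,"dz":0,"roll":8,"jaw":0},{"dx":0,"dy":0.04,"dz":0,"roll":8,"jaw":0}]'

```text
t: 5.1
eef_pos: [0.4239, -0.078, 0.1047]
ee_rot: [-3.141, -0.0, 0.129]
force: [1.2, 0.1, -2.1]
width: 0.0196
gripper_force: 59.9
```

```bash
cat > tool.py <<'E'
from meas import *
s=get_state();e=s["eef_pos"]
I,D=grab_frame("top");np.savez("t.npz",I=I,D=D);cal=calibration("top");C=cloud(cal,D)
hsv=cv2.cvtColor(I,cv2.COLOR_RGB2HSV).astype(int)
yaw=s["ee_rot"][2];ax=np.array([np.cos(yaw),np.sin(yaw)]);n=np.array([-ax[1],ax[0]])
r=C[...,:2]-e[:2];a=r@ax;l=r@n
m=(a>.025)&(a<.13)&(abs(l)<.03)&(C[...,2]>e[2]-.03)&(C[...,2]<e[2]+.03)
X=np.c_[a[m],l[m],C[m][:,2]-e[2]]
print("state",e.round(4),np.degrees(s["ee_rot"]).round(2),s["width"],s["gripper_force"],m.sum())
for lo in np.arange(.025,.13,.01):
    k=X[(X[:,0]>=lo)&(X[:,0]<lo+.01)]
    if len(k)>3: print(round(lo+.005,3),len(k),"lat %.4f"%((k[:,1].min()+k[:,1].max())/2),"dz %.4f"%np.median(k[:,2]))
print("tip",X[:,0].max(),np.percentile(X[:,0],98))
E
python3 tool.py
```

```text
state [ 0.4239 -0.078   0.1047] [-1.7999e+02 -3.0000e-02  7.3900e+00] 0.01963143519621698 59.93385851383209 68
0.09 27 lat 0.0028 dz 0.0092
0.1 40 lat 0.0011 dz 0.0095
tip 0.10517045614488582 0.10392095838447613
```

Request:
servo_tool --moves '[{"dx":0.006,"dy":0.019,"dz":0,"roll":1.4,"jaw":0},{"dx":0.006,"dy":0.019,"dz":0,"roll":0,"jaw":0},{"dx":0.006,"dy":0,"dz":-0.015,"roll":0,"jaw":0},{"dx":0.005,"dy":0,"dz":-0.025,"roll":0,"jaw":0},{"dx":0,"dy":0,"dz":-0.02,"roll":0,"jaw":0},{"dx":0,"dy":0,"dz":-0.005,"roll":0,"jaw":0},{"dx":0,"dy":0,"dz":0,"roll":0,"jaw":0},{"dx":0,"dy":0,"dz":0,"roll":0,"jaw":0},{"dx":0,"dy":0,"dz":0,"roll":0,"jaw":0},{"dx":0,"dy":0,"dz":0,"roll":0,"jaw":0}]'

```text
t: 6.4
eef_pos: [0.4474, -0.0411, 0.04]
ee_rot: [-3.141, -0.001, 0.149]
force: [-0.5, 0.2, -1.1]
width: 0.0196
gripper_force: 59.9
```

```bash
python3 tool.py; python3 - <<'E'
from h import *
I,D=grab_frame("scene");c=calibration("scene");u,v=proj(c,[.56,-.02,.045]).astype(int)
cv2.imwrite("pics/s1.png",cv2.resize(I[max(0,v-60):v+60,max(0,u-80):u+80,::-1],(800,600),interpolation=2));print(u,v)
E
```

```text
state [ 0.4474 -0.0411  0.04  ] [-1.7999e+02 -5.0000e-02  8.5500e+00] 0.019563978624984976 59.93606150150299 0
275 206Traceback (most recent call last):
  File "tool.py", line 13, in <module>
    print("tip",X[:,0].max(),np.percentile(X[:,0],98))
                ~~~~~~~~~~^^
    return umr_maximum(a, axis, None, out, keepdims, initial, where)
ValueError: zero-size array to reduction operation maximum which has no identity
```

View pics/s1.png

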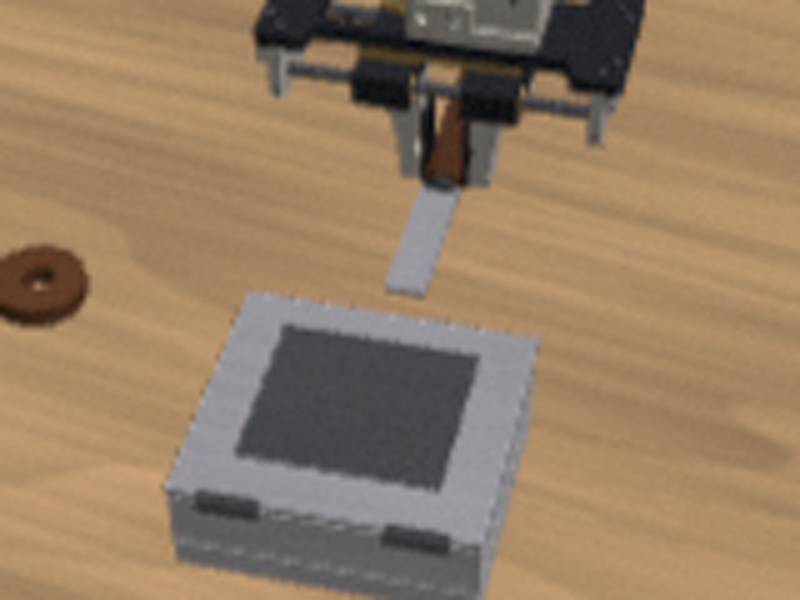

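The blade (tip at crop (405,292)) lies just before the middle of the cover's front edge and is aligned with the chamber axis. Inserting now.

Request:
servo_tool --moves '[{"dx":0.009,"dy":0.0014,"dz":0,"roll":0,"jaw":0},{"dx":0.009,"dy":0.0014,"dz":0,"roll":0,"jaw":0},{"dx":0.009,"dy":0.0014,"dz":0,"roll":0,"jaw":0},{"dx":0.009,"dy":0.0014,"dz":0,"roll":0,"jaw":0},{"dx":0.009,"dy":0.0014,"dz":0,"roll":0,"jaw":0},{"dx":0.009,"dy":0.0014,"dz":0,"roll":0,"jaw":0},{"dx":0,"dy":0,"dz":0,"roll":0,"jaw":0},{"dx":0,"dy":0,"dz":0.003,"roll":0,"jaw":0},{"dx":0,"dy":0,"dz":0.005,"roll":0,"jaw":0},{"dx":0,"dy":0,"dz":0.005,"roll":0,"jaw":0}]'

```text
t: 7.75
eef_pos: [0.5008, -0.0329, 0.053]
ee_rot: [-3.142, 0.0, 0.149]
force: [0.3, -0.8, -2.1]
width: 0.0194
gripper_force: 59.9
```

```bash
cat > cov.py <<'E'
from h import *
import sys
# cover angle from scene-camera depth: points in chamber plane coords (rel. hinge)
ex=np.array([.988,.152]);ey=np.array([-.152,.988]);hg=np.array([.647,-.009])+.066*ex
for n in("top","scene"):
    I,D=grab_frame(n);C=cloud(calibration(n),D)
    a=(C[...,:2]-hg)@ex;l=(C[...,:2]-hg)@ey;z=C[...,2]-.052
    r=np.hypot(a,z);th=np.arctan2(z,-a)
    for lo,hi in((.03,.07),(-.07,-.03)):
        m=(l>lo)&(l<hi)&(r>.05)&(r<.14)&(th>-.05)&(th<2.1)
        if m.sum()>15:
            h,b=np.histogram(th[m],43,(-.05,2.1));i=h.argmax();print(n,"th %.2f"%np.median(th[m&(abs(th-b[i]-.025)<.08)]),h.max(),m.sum(),end=" | ")
    print()
print(get_state()["force"],get_state()["moment"])
E
python3 cov.py
```

```text
top th 0.15 141 299 | top th 0.17 41 93 | 
scene th 0.12 343 451 | scene th 0.13 330 425 | 
[-0.51759005 -0.15946163 -1.80765006] [-0.11596707  0.13953375  0.05044438]
```

Request:
servo_tool --moves '[{"dx":0.0011,"dy":0.0002,"dz":0.0086,"roll":0,"jaw":0},{"dx":0.0018,"dy":0.0003,"dz":0.0086,"roll":0,"jaw":0},{"dx":0.0025,"dy":0.0004,"dz":0.0083,"roll":0,"jaw":0},{"dx":0.0031,"dy":0.0005,"dz":0.0081,"roll":0,"jaw":0},{"dx":0.0038,"dy":0.0006,"dz":0.0079,"roll":0,"jaw":0},{"dx":0.0043,"dy":0.0007,"dz":0.0075,"roll":0,"jaw":0},{"dx":0.005,"dy":0.0008,"dz":0.0072,"roll":0,"jaw":0},{"dx":0.0055,"dy":0.0008,"dz":0.0067,"roll":0,"jaw":0},{"dx":0.006,"dy":0.0009,"dz":0.0063,"roll":0,"jaw":0},{"dx":0.0065,"dy":0.001,"dz":0.0058,"roll":0,"jaw":0}]'

```text
t: 9.1
eef_pos: [0.5413, -0.0265, 0.128]
ee_rot: [-3.142, -0.0, 0.149]
force: [-1.0, 0.1, -0.8]
width: 0.0198
gripper_force: 59.9
```

```bash
python3 cov.py
```

```text
scene th 0.95 328 686 | scene th 0.95 312 634 | 
[-0.10453014  0.57630125 -1.2293981 ] [-0.01150979 -0.02162744  0.02899425]
```

Request:
servo_tool --moves '[{"dx":0.0068,"dy":0.001,"dz":0.0052,"roll":0,"jaw":0},{"dx":0.0073,"dy":0.0011,"dz":0.0047,"roll":0,"jaw":0},{"dx":0.0076,"dy":0.0012,"dz":0.004,"roll":0,"jaw":0},{"dx":0.0079,"dy":0.0012,"dz":0.0035,"roll":0,"jaw":0},{"dx":0.0082,"dy":0.0013,"dz":0.0027,"roll":0,"jaw":0},{"dx":0.0083,"dy":0.0013,"dz":0.0021,"roll":0,"jaw":0},{"dx":0.0085,"dy":0.0013,"dz":0.0015,"roll":0,"jaw":0},{"dx":0.0086,"dy":0.0013,"dz":0.0007,"roll":0,"jaw":0},{"dx":0.0086,"dy":0.0013,"dz":0,"roll":0,"jaw":0},{"dx":0.0086,"dy":0.0013,"dz":0,"roll":0,"jaw":0}]'

```text
t: 10.45
eef_pos: [0.6217, -0.0142, 0.1518]
ee_rot: [-3.142, 0.0, 0.149]
force: [-1.2, 0.7, -1.6]
width: 0.0194
gripper_force: 59.9
```

```bash
python3 cov.py
```

```text
top th -0.04 17 17 | 
scene th 1.76 252 500 | scene th 1.77 253 446 | 
[ 0.57415873 -0.59786184 -0.81508103] [-0.07039376 -0.02879322 -0.06601945]
```

Request:
servo_tool --moves '[{"dx":0.005,"dy":0.0008,"dz":0,"roll":0,"jaw":0},{"dx":0.005,"dy":0.0008,"dz":-0.001,"roll":0,"jaw":0},{"dx":0.004,"dy":0.0006,"dz":-0.001,"roll":0,"jaw":0},{"dx":0.003,"dy":0.0005,"dz":0,"roll":0,"jaw":0},{"dx":0.003,"dy":0.0005,"dz":0,"roll":0,"jaw":0},{"dx":0,"dy":0,"dz":0,"roll":0,"jaw":0},{"dx":0,"dy":0,"dz":0,"roll":0,"jaw":0},{"dx":-0.01,"dy":-0.0015,"dz":0,"roll":0,"jaw":0},{"dx":-0.03,"dy":-0.0045,"dz":0,"roll":0,"jaw":0},{"dx":-0.04,"dy":-0.006,"dz":0,"roll":0,"jaw":0}]'

```text
t: 11.8
eef_pos: [0.56, -0.0233, 0.1497]
ee_rot: [3.142, 0.0, 0.149]
force: [-1.0, 0.4, -0.9]
width: 0.0193
gripper_force: 59.9
```

```bash
python3 cov.py; cat > sp.py <<'E'
from h import *
for n in("top","scene"):
    I,D=grab_frame(n);np.savez(n+"1.npz",I=I,D=D);c=calibration(n)
    u,v=proj(c,[.647,-.009,.03]).astype(int)
    cv2.imwrite(f"pics/{n}2.png",cv2.resize(I[v-50:v+50,u-65:u+65,::-1],(780,600),interpolation=2));print(n,u,v)
E
python3 sp.py
```

```text
top th 1.88 271 290 | 
scene th 1.94 215 367 | scene th 1.94 193 339 | 
[ 1.55218444 -0.81220099 -0.7638679 ] [-0.00823923 -0.18435624 -0.00040799]
top 269 188
scene 266 235
```

View pics/top2.png

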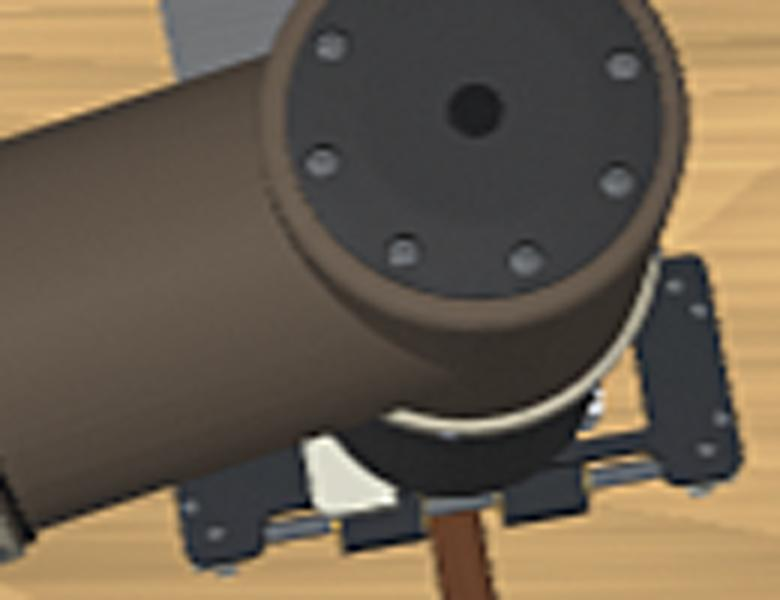

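The picture shows the arm retracting with the handle at the lower edge, and the chamber still hidden. The depth puts the cover at about 1.9 rad.

Request:
servo_tool --moves '[{"dx":-0.04,"dy":-0.02,"dz":0,"roll":0,"jaw":0},{"dx":-0.04,"dy":-0.02,"dz":0,"roll":0,"jaw":0},{"dx":-0.04,"dy":-0.02,"dz":0,"roll":0,"jaw":0},{"dx":-0.01,"dy":-0.05,"dz":-0.02,"roll":0,"jaw":0},{"dx":0,"dy":-0.027,"dz":-0.04,"roll":0,"jaw":0},{"dx":0,"dy":0,"dz":-0.04,"roll":0,"jaw":0},{"dx":0,"dy":0,"dz":-0.03,"roll":0,"jaw":0},{"dx":0,"dy":0,"dz":-0.01,"roll":0,"jaw":0},{"dx":0,"dy":0,"dz":-0.004,"roll":0,"jaw":0},{"dx":0,"dy":0,"dz":0,"roll":0,"jaw":0}]'

```text
t: 13.25
eef_pos: [0.4321, -0.16, 0.0066]
ee_rot: [3.141, -0.001, 0.15]
force: [-0.9, 1.1, -1.2]
width: 0.0194
gripper_force: 59.9
```

```bash
python3 sp.py; python3 cov.py
```

```text
top 269 188
scene 266 235
top th 1.88 366 426 | top th 1.89 332 407 | 
scene th 1.94 228 374 | scene th 1.94 193 340 | 
[-0.4657168   0.03402173 -1.39043113] [-0.06440712 -0.04208353 -0.03055674]
```

View pics/top2.png

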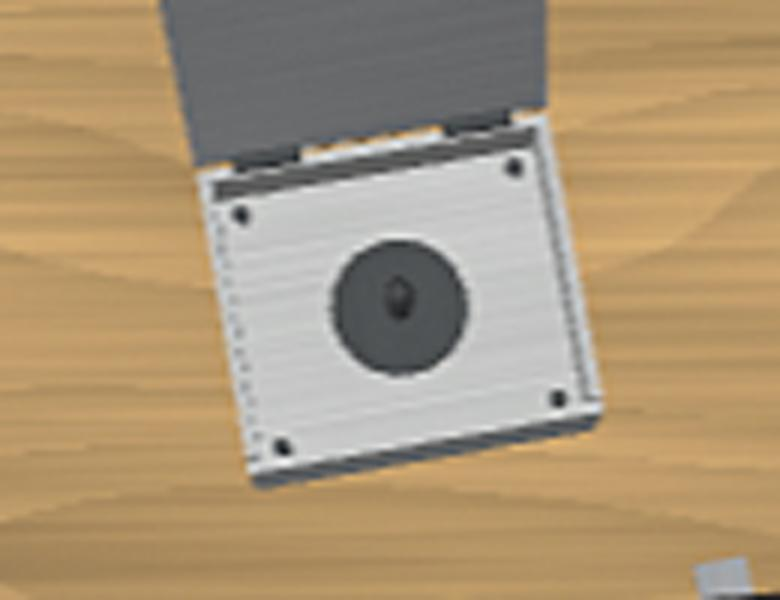

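View pics/scene2.png

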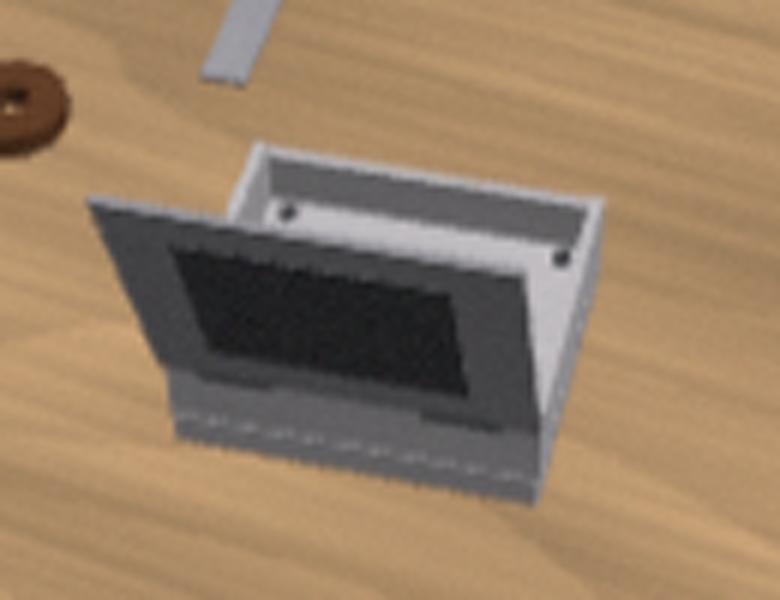

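The cover leans back at its stop. The dark seat disc with the spindle is at top-crop (400,307), four screws lie around it, and the opener is down on the counter.

Request:
servo_tool --moves '[{"dx":0,"dy":0,"dz":-0.002,"roll":0,"jaw":0},{"dx":0,"dy":0,"dz":0,"roll":0,"jaw":0},{"dx":0,"dy":0,"dz":0,"roll":0,"jaw":0.6},{"dx":0,"dy":0,"dz":0,"roll":0,"jaw":0.6},{"dx":0,"dy":0,"dz":0,"roll":0,"jaw":0.6},{"dx":0,"dy":0,"dz":0.01,"roll":0,"jaw":0.6},{"dx":0,"dy":0,"dz":0.03,"roll":0,"jaw":1},{"dx":0,"dy":0,"dz":0.05,"roll":0,"jaw":1},{"dx":0,"dy":0,"dz":0.05,"roll":0,"jaw":1},{"dx":0.03,"dy":-0.03,"dz":0,"roll":0,"jaw":1}]'

```text
t: 14.7
eef_pos: [0.4634, -0.1898, 0.1501]
ee_rot: [3.14, -0.01, 0.152]
force: [1.5, 0.8, -0.2]
width: 0.0853
gripper_force: 0.0
```

```bash
python3 - <<'E'
from meas import *
d=np.load("top1.npz");I,D=d["I"],d["D"];cal=calibration("top")
g=cv2.cvtColor(I,cv2.COLOR_RGB2GRAY)
def comp(m,b):
    mm=np.zeros(m.shape,np.uint8);mm[b[1]:b[3],b[0]:b[2]]=m[b[1]:b[3],b[0]:b[2]]
    c=max(cv2.findContours(mm,0,1)[0],key=cv2.contourArea);return cv2.minEnclosingCircle(c),cv2.fitEllipse(c)
for n,m,b,z in(("seat",g<120,(255,173,286,206),.018),):
    (c,r),e=comp(m,b);print(n,P(cal,*c,z),P(cal,*e[0],z),r,e, "expected",)
    q=P(cal,c[0]+r,c[1],z)-P(cal,*c,z);print("radius m",q)
# spindle tip: darkest near axis
m=np.zeros(g.shape,bool);m[182:192,263:277]=1
vv,uu=np.nonzero(m&(g<55));print(len(uu),P(cal,uu.mean(),vv.mean(),.045) if len(uu) else g[182:192,263:277])
I,D=grab_frame("top");g2=cv2.cvtColor(I,cv2.COLOR_RGB2HSV)[...,1]<60
(c,r),e=comp(g2,(378,185,408,215));print("burr",P(cal,*c,.014),P(cal,*e[0],.014),r)
s=get_state();print(s["eef_pos"],s["ee_rot"],s["q"])
E
```

```text
seat [ 0.64763296 -0.00988253  0.018     ] [ 0.64776302 -0.01040718  0.018     ] 11.305359840393066 ((270.25750732421875, 188.78028869628906), (21.47012710571289, 21.76100730895996), 21.934335708618164) expected
radius m [-5.82420129e-04 -2.92158991e-02 -2.22044605e-16]
10 [ 0.64368085 -0.01143528  0.045     ]
burr [ 0.60054207 -0.32907433  0.014     ] [ 0.60143399 -0.33162818  0.014     ] 16.507673263549805
[ 0.46670003 -0.19260759  0.14787139] [ 3.13852568 -0.00796474  0.15231406] [-2.56478451e-04  1.42741081e-01 -4.75580715e-01  2.24803271e-03
 -9.44137408e-01  1.72204390e+00]
```

Request:
servo_tool --moves '[{"dx":0.03,"dy":-0.027,"dz":0,"roll":0,"jaw":0.85},{"dx":0.03,"dy":-0.027,"dz":0,"roll":0,"jaw":0.85},{"dx":0.03,"dy":-0.027,"dz":0,"roll":0,"jaw":0.85},{"dx":0.03,"dy":-0.027,"dz":0,"roll":0,"jaw":0.85},{"dx":0.03,"dy":-0.028,"dz":-0.01,"roll":0,"jaw":0.85},{"dx":0,"dy":0,"dz":-0.04,"roll":0,"jaw":0.85},{"dx":0,"dy":0,"dz":-0.04,"roll":0,"jaw":0.85},{"dx":0,"dy":0,"dz":-0.03,"roll":0,"jaw":0.85},{"dx":0,"dy":0,"dz":0,"roll":0,"jaw":0.85},{"dx":0,"dy":0,"dz":0,"roll":0,"jaw":0.85}]'

```text
t: 16.0
eef_pos: [0.612, -0.3265, 0.0255]
ee_rot: [3.141, -0.001, 0.15]
force: [0.3, -0.0, 0.3]
width: 0.0746
gripper_force: 0.0
```

Request:
servo_tool --moves '[{"dx":0.002,"dy":0.001,"dz":-0.012,"roll":0,"jaw":0.85},{"dx":0,"dy":0,"dz":-0.009,"roll":0,"jaw":0.85},{"dx":0,"dy":0,"dz":0,"roll":0,"jaw":0.4},{"dx":0,"dy":0,"dz":0,"roll":0,"jaw":0.4},{"dx":0,"dy":0,"dz":0,"roll":0,"jaw":0.4},{"dx":0,"dy":0,"dz":0,"roll":0,"jaw":0.4},{"dx":0,"dy":0,"dz":0,"roll":0,"jaw":0.4},{"dx":0,"dy":0,"dz":0.03,"roll":0,"jaw":0.4},{"dx":0,"dy":0,"dz":0.05,"roll":0,"jaw":0.4},{"dx":0,"dy":0,"dz":0.04,"roll":0,"jaw":0.4}]' --newtons 40

```text
t: 17.25
eef_pos: [0.6133, -0.3251, 0.1246]
ee_rot: [3.141, -0.0, 0.149]
force: [0.8, 0.3, -0.4]
width: 0.0523
gripper_force: 41.5
```

```bash
cat > held.py <<'E'
from meas import *
# held ring seen from both cameras: grey pixels/height slab under the TCP
import sys
h=float(sys.argv[1])
s=get_state();e=np.array(s["eef_pos"]);print(e.round(4),s["width"],s["gripper_force"])
for n in("scene","top"):
    I,D=grab_frame(n);c=calibration(n);C=cloud(c,D)
    r=C-e
    m=(np.hypot(r[...,0],r[...,1])<.036)&(abs(r[...,2])<.02)
    print(n,m.sum(),C[m].mean(0)-e if m.any() else "", (C[m]-e).min(0) if m.any() else "",(C[m]-e).max(0) if m.any() else "")
    if n=="scene":
        u,v=proj(c,e).astype(int);v0=max(v-38,0);u0=max(u-50,0)
        cv2.imwrite(f"pics/h{sys.argv[2]}.png",cv2.resize(I[v0:v0+75,u0:u0+100,::-1],(800,600),interpolation=2));print("crop",u0,v0)
E
python3 held.py .014 1
```

```text
[ 0.6133 -0.3251  0.1246] 0.05229924233350616 41.45845918916166
scene 312 [0.01000561 0.00060135 0.0086209 ] [-0.02242049 -0.03201703 -0.00523847] [0.03275232 0.03476279 0.01970634]
crop 107 128
top 11 [-0.01850048 -0.01021245  0.01342208] [-0.02199787 -0.03463322  0.00382058] [-0.00488083 -0.00094161  0.0195844 ]
```

View pics/h1.png

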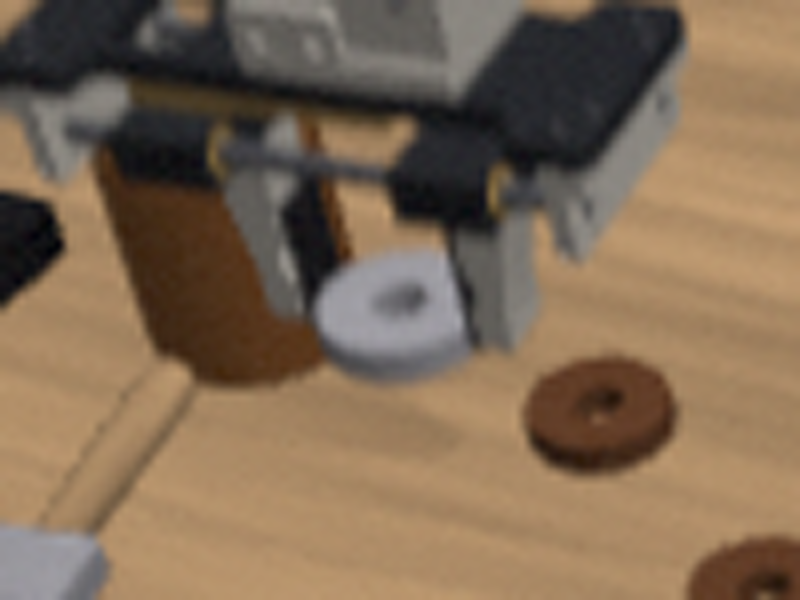

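The burr is held level between the fingers, its hole at crop (401,298).

```bash
python3 - <<'E'
from meas import *
c=calibration("scene");s=get_state();e=np.array(s["eef_pos"]);I,D=grab_frame("scene");C=cloud(c,D)
zt=e[2]+.0095
p=P(c,107+401/8-.5,128+298/8-.5,zt);ex=np.array([.988,.15]);ey=np.array([-.15,.988]);d=p[:2]-e[:2]
print("hole-TCP",d,"along tool x",d@ex,"lat",d@ey)
u0,v0=107,128
hsv=cv2.cvtColor(I,cv2.COLOR_RGB2HSV).astype(int)
m=(abs(C[...,2]-zt)<.004)&(np.hypot(C[...,0]-e[0],C[...,1]-e[1])<.05)&(hsv[...,1]<60)&(hsv[...,2]>110)
X=C[m];r=X[:,:2]-e[:2];print(m.sum(),"z",np.median(X[:,2])-e[2],"x %.4f %.4f"%tuple(np.percentile(r@ex,[1,99])),"y %.4f %.4f"%tuple(np.percentile(r@ey,[1,99])))
A=np.c_[X[:,:2],np.ones(len(X))];k=np.linalg.lstsq(A,X[:,2],rcond=None)[0];print("tilt",k[:2])
E
```

```text
hole-TCP [0.00476555 0.00644695] along tool x 0.005675405754349113 lat 0.005654754319743584
194 z 0.010184778863954386 x -0.0216 0.0289 y -0.0245 0.0422
tilt [ 0.01712789 -0.01866157]
```

```bash
python3 - <<'E'
from meas import *
c=calibration("scene");d=np.load("scene0.npz");I=d["I"];C=cloud(c,d["D"])
hsv=cv2.cvtColor(I,cv2.COLOR_RGB2HSV).astype(int)
m=(np.hypot(C[...,0]-.614,C[...,1]+.3257)<.04)&(abs(C[...,2]-.014)<.005)
X=C[m];print("scene0 burr top:",m.sum(),X.min(0),X.max(0),(np.percentile(X,1,0)+np.percentile(X,99,0))/2)
mm=m.astype(np.uint8);ct=max(cv2.findContours(mm,0,1)[0],key=cv2.contourArea);e=cv2.fitEllipse(ct);print(e,P(c,*e[0],.014))
d=np.load("top0.npz");Ct=cloud(calibration("top"),d["D"])
X=Ct[(np.hypot(Ct[...,0]-.614,Ct[...,1]+.3257)<.04)&(abs(Ct[...,2]-.014)<.005)];print("top0",X.mean(0),X.min(0),X.max(0))
# held
s=get_state();e=np.array(s["eef_pos"]);I,D=grab_frame("scene");C=cloud(c,D)
g=cv2.cvtColor(I,cv2.COLOR_RGB2GRAY);print(g[158:178:1,144:172])
E
```

```text
scene0 burr top: 205 [ 0.59194104 -0.35317711  0.00932185] [ 0.64573711 -0.29844969  0.01753253] [ 0.61882548 -0.32614646  0.01336585]
((164.64498901367188, 200.27813720703125), (12.821784019470215, 19.421600341796875), 79.46179962158203) [ 0.62002828 -0.32491344  0.014     ]
top0 [ 0.6142999  -0.32552491  0.01431798] [ 0.58855127 -0.35302996  0.00926425] [ 0.64217696 -0.29938277  0.01889274]
[[ 21  20  18  26  48  57  85 138 141 144 146 144 143 147 147 149 147 151
   72  78  93  96  95  94  92 119 120 119]
 [ 23  27  28  21  38  62  77 138 147 153 158 153 154 157 156 157 155 157
   96  62  88  94  94  93  89 119 121 121]
 [ 24  24  18  25  53 107 124 151 153 156 156 155 156 157 156 155 156 157
  116  62  88  97  95  92  88 122 122 120]
 [ 24  24  22  57 109 151 154 157 157 159 158 156 153 154 159 158 157 157
  147  62  80  93  92  95  92 121 123 119]
 [ 35  22  56 114 151 156 157 157 158 156 150 144 134 128 134 146 158 156
  154  78  46  79  94  93  91 121 122 121]
 [ 34  30 110 151 155 158 159 157 157 141 125 113  99  86  74 108 152 157
  158  95  33  46  91  93  93 120 124 124]
 [
[... 936 characters left out ...]
 60  63  62  70  76  72  77  78  83  87  93  98 100  98 103 107 109 110
  114 122 122 134 136 135 136 137 135 138]
 [ 62  62  74 101 106  92  82  79  83  84  89  94  99 100 102 107 107 114
  122 133 141 140 137 136 136 137 136 135]
 [ 72  89 109 136 137 129 110 105  99  98  95 100  98 108 117 120 117 129
  134 137 138 135 139 138 139 140 139 138]
 [109 131 137 138 139 138 139 139 127 126 122 120 117 129 137 142 141 140
  139 140 138 135 137 136 138 138 138 138]
 [131 131 129 131 134 134 136 139 138 139 138 138 135 139 144 148 146 148
  145 145 144 144 148 144 142 140 136 140]
 [132 130 128 128 126 128 131 130 133 133 138 136 136 140 143 148 148 148
  149 150 147 147 147 148 145 147 145 144]]
```

```bash
python3 - <<'E'
from meas import *
cal=calibration("top");T=np.array([.432,-.160]);yaw=.150;u=np.array([np.cos(yaw),np.sin(yaw)]);n=np.array([-u[1],u[0]])
I,D=grab_frame("top");C=cloud(cal,D);hsv=cv2.cvtColor(I,cv2.COLOR_RGB2HSV).astype(int)
r=C[...,:2]-T;box=(abs(r@n)<.035)&((r@u)>-.11)&((r@u)<.13)
for nm,m,z in(("handle",box&(hsv[...,2]<115)&(hsv[...,1]>60),.022),("blade",box&(hsv[...,1]<60),.0125)):
    L=cv2.connectedComponentsWithStats(m.astype(np.uint8));i=1+np.argmax(L[2][1:,4]);vv,uu=np.nonzero(L[1]==i)
    X=np.array([P(cal,a,b,z)[:2] for a,b in zip(uu,vv)]);c=np.array(cv2.minAreaRect((X*1000).astype(np.float32))[0])/1000
    for q in(X.mean(0),c):print(nm,len(X),q,"along",(q-T)@u,"lat",(q-T)@n)
T0=np.array([.4242,-.2192]);y0=-.3815
for h in([.3948,-.2088],[.3958,-.2092]):print("before along",(np.array(h)-T0)@[np.cos(y0),np.sin(y0)],"lat",(np.array(h)-T0)@[-np.sin(y0),np.cos(y0)])
# held burr rough from scene, bias-corrected
E
```

```text
handle 201 [ 0.67094821 -0.25497694] along 0.22207190737596727 lat -0.129618425195199
handle 201 [ 0.66996716 -0.25273198] along 0.22143735454021377 lat -0.12725206764253655
blade 1332 [ 0.61810566 -0.29625782] along 0.16365378006701142 lat -0.16253907725261546
blade 1332 [ 0.58906653 -0.28143289] along 0.13715613593665685 lat -0.1435410600334659
before along -0.031158407688814 lat -0.0012936886401520714
before along -0.030081375259057082 lat -0.0012926184757269376
```

Request:
servo_tool --moves '[{"dx":0.0035,"dy":0.034,"dz":0,"roll":0,"jaw":0.4},{"dx":0.004,"dy":0.04,"dz":0,"roll":0,"jaw":0.4},{"dx":0.005,"dy":0.045,"dz":0,"roll":0,"jaw":0.4},{"dx":0.005,"dy":0.045,"dz":0,"roll":0,"jaw":0.4},{"dx":0.005,"dy":0.045,"dz":0,"roll":0,"jaw":0.4},{"dx":0.005,"dy":0.045,"dz":0,"roll":0,"jaw":0.4},{"dx":0.004,"dy":0.04,"dz":0,"roll":0,"jaw":0.4},{"dx":0.002,"dy":0.02,"dz":0,"roll":0,"jaw":0.4},{"dx":0,"dy":0,"dz":0,"roll":0,"jaw":0.4},{"dx":0,"dy":0,"dz":0,"roll":0,"jaw":0.4}]'

```text
t: 18.75
eef_pos: [0.6462, -0.0118, 0.1221]
ee_rot: [3.141, 0.002, 0.149]
force: [-0.0, -0.2, -0.2]
width: 0.0522
gripper_force: 41.5
```

```bash
cat > op.py <<'E'
from meas import *
cal=calibration("top");T=np.array([.432,-.160]);yaw=.150;u=np.array([np.cos(yaw),np.sin(yaw)]);n=np.array([-u[1],u[0]])
I,D=grab_frame("top");C=cloud(cal,D);hsv=cv2.cvtColor(I,cv2.COLOR_RGB2HSV).astype(int)
r=C[...,:2]-T;box=(abs(r@n)<.035)&((r@u)>-.11)&((r@u)<.13)&(C[...,2]<.04)
for nm,m,z in(("handle",box&(hsv[...,2]<115)&(hsv[...,1]>60),.022),("blade",box&(hsv[...,1]<60),.0125)):
    L=cv2.connectedComponentsWithStats(m.astype(np.uint8));i=1+np.argmax(L[2][1:,4]);vv,uu=np.nonzero(L[1]==i)
    X=np.array([P(cal,a,b,z)[:2] for a,b in zip(uu,vv)]);c=np.array(cv2.minAreaRect((X*1000).astype(np.float32))[0])/1000
    for q in(X.mean(0),c):print(nm,len(X),q,"along",(q-T)@u,"lat",(q-T)@n)
E
python3 op.py; python3 held.py .014 2
```

```text
handle 313 [ 0.40154973 -0.16375274] along -0.030669148901537133 lat 0.0008398312109150125
handle 313 [ 0.40156973 -0.1639165 ] along -0.030673843263281198 lat 0.0006749165319394528
blade 301 [ 0.49288339 -0.1507516 ] along 0.06158180256760874 lat 4.625045680576277e-05
blade 301 [ 0.49309976 -0.15059099] along 0.061819742655597136 lat 0.00017272445784506825
[ 0.6463 -0.0121  0.1224] 0.051989597310948675 41.45933308638632
scene 420 [0.00862254 0.0010457  0.00835766] [-0.0238641  -0.0319004  -0.00482803] [0.0309533  0.03432314 0.01967509]
crop 214 169
top 90 [-0.01550964 -0.00169828  0.01008248] [-0.02452224 -0.02584348 -0.00216565] [0.00036896 0.02349579 0.01636761]
```

View pics/h2.png

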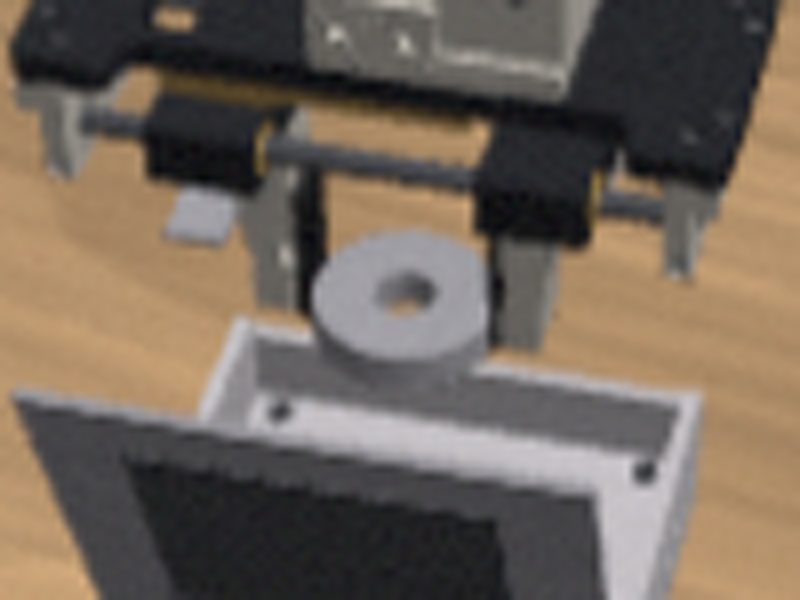

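```bash
python3 - <<'E'
from h import *
s=calibration("scene");t=calibration("top")
e=np.array([.6463,-.0121,.1224])
p=P(s,214+405/8-.5,169+291/8-.5,e[2]+.0095);print("hole",p,p-e)
S=[P(s,214+a/8-.5,169+b/8-.5,.018) for a,b in((280,411),(645,472))]
T=[P(t,269-65+a/6-.5,188-50+b/6-.5,.018) for a,b in((559,398),(283,447))]
for a,b in zip(S,T):print(a,b,a-b)
E
```

```text
hole [ 0.64812522 -0.01207482  0.1319    ] [1.82522170e-03 2.51774931e-05 9.50000000e-03]
[ 0.60555258 -0.07801271  0.018     ] [ 0.60670984 -0.07748302  0.018     ] [-0.00115726 -0.00052969  0.        ]
[0.58672997 0.04071528 0.018     ] [0.58784618 0.04102564 0.018     ] [-0.00111621 -0.00031037  0.        ]
```

The ring hangs level over the chamber, hole at crop (405,291); it needs about -0.5 mm in x and +1.8 mm in y.

Request:
servo_tool --moves '[{"dx":-0.0005,"dy":0.0018,"dz":-0.02,"roll":0,"jaw":0.4},{"dx":0,"dy":0,"dz":-0.025,"roll":0,"jaw":0.4},{"dx":0,"dy":0,"dz":-0.015,"roll":0,"jaw":0.4},{"dx":0,"dy":0,"dz":-0.004,"roll":0,"jaw":0.4},{"dx":0,"dy":0,"dz":0,"roll":0,"jaw":0.4},{"dx":0,"dy":0,"dz":-0.003,"roll":0,"jaw":0.4},{"dx":0,"dy":0,"dz":-0.003,"roll":0,"jaw":0.4},{"dx":0,"dy":0,"dz":-0.003,"roll":0,"jaw":0.4},{"dx":0,"dy":0,"dz":-0.003,"roll":0,"jaw":0.4},{"dx":0,"dy":0,"dz":0,"roll":0,"jaw":0.4}]'

```text
t: 20.15
eef_pos: [0.646, -0.0094, 0.0466]
ee_rot: [3.142, 0.001, 0.149]
force: [-0.4, 0.8, -0.5]
width: 0.0524
gripper_force: 41.5
```

Request:
servo_tool --moves '[{"dx":0,"dy":0,"dz":-0.004,"roll":0,"jaw":0.4},{"dx":0,"dy":0,"dz":-0.004,"roll":0,"jaw":0.4},{"dx":0,"dy":0,"dz":-0.004,"roll":0,"jaw":0.4},{"dx":0,"dy":0,"dz":-0.004,"roll":0,"jaw":0.4},{"dx":0,"dy":0,"dz":-0.003,"roll":0,"jaw":0.4},{"dx":0,"dy":0,"dz":-0.002,"roll":0,"jaw":0.4},{"dx":0,"dy":0,"dz":-0.001,"roll":0,"jaw":0.4},{"dx":0,"dy":0,"dz":0,"roll":0,"jaw":0.4},{"dx":0,"dy":0,"dz":0,"roll":0,"jaw":0.4},{"dx":0,"dy":0,"dz":0,"roll":0,"jaw":0.4}]'

```text
t: 21.4
eef_pos: [0.6463, -0.0093, 0.0251]
ee_rot: [3.142, -0.0, 0.149]
force: [-0.3, 1.0, -1.9]
width: 0.0522
gripper_force: 41.5
```

Request:
servo_tool --moves '[{"dx":0,"dy":0,"dz":-0.001,"roll":0,"jaw":0.4},{"dx":0,"dy":0,"dz":-0.001,"roll":0,"jaw":0.4},{"dx":0,"dy":0,"dz":0,"roll":0,"jaw":0.75},{"dx":0,"dy":0,"dz":0,"roll":0,"jaw":0.75},{"dx":0,"dy":0,"dz":0,"roll":0,"jaw":0.75},{"dx":0,"dy":0,"dz":0.02,"roll":0,"jaw":0.75},{"dx":0,"dy":0,"dz":0.04,"roll":0,"jaw":0.75},{"dx":0,"dy":0,"dz":0.05,"roll":0,"jaw":0.75},{"dx":-0.015,"dy":0.045,"dz":0.02,"roll":0,"jaw":0.75},{"dx":-0.015,"dy":0.045,"dz":0,"roll":0,"jaw":0.75}]'

```text
t: 22.65
eef_pos: [0.6171, 0.0816, 0.1556]
ee_rot: [-3.141, -0.004, 0.148]
force: [1.2, 1.4, -0.9]
width: 0.0656
gripper_force: 0.0
```

Request:
servo_tool --moves '[{"dx":-0.013,"dy":0.038,"dz":0,"roll":0,"jaw":0.75},{"dx":-0.013,"dy":0.038,"dz":0,"roll":0,"jaw":0.75},{"dx":-0.013,"dy":0.038,"dz":0,"roll":0,"jaw":0.75},{"dx":-0.012,"dy":0.038,"dz":0,"roll":0,"jaw":0.75},{"dx":-0.012,"dy":0.04,"dz":-0.02,"roll":0,"jaw":0.75},{"dx":0,"dy":0,"dz":-0.04,"roll":0,"jaw":0.75},{"dx":0,"dy":0,"dz":-0.04,"roll":0,"jaw":0.75},{"dx":0,"dy":0,"dz":-0.02,"roll":0,"jaw":0.75},{"dx":0,"dy":0,"dz":0,"roll":0,"jaw":0.75},{"dx":0,"dy":0,"dz":0,"roll":0,"jaw":0.75}]'

```text
t: 23.9
eef_pos: [0.5539, 0.2731, 0.034]
ee_rot: [-3.141, -0.001, 0.15]
force: [0.4, 0.0, 0.4]
width: 0.0657
gripper_force: 0.0
```

```bash
python3 sp.py; python3 - <<'E'
from meas import *
d=np.load("top1.npz");C=cloud(calibration("top"),d["D"])
r=np.hypot(C[...,0]-.6477,C[...,1]+.01)
m=(r>.011)&(r<.024);print("burr top z",np.percentile(C[m][:,2],[10,50,90]),m.sum())
X=C[m];print("tilt",np.linalg.lstsq(np.c_[X[:,:2],np.ones(len(X))],X[:,2],rcond=None)[0][:2])
m=(r<.06)&(abs(C[...,2]-.032)<.006);X=C[m];print((np.percentile(X,2,0)+np.percentile(X,98,0))/2,X.mean(0))
print(get_state()["eef_pos"])
E
```

```text
top 269 188
scene 266 235
burr top z [0.02958915 0.03250914 0.03537115] 215
tilt [-0.00453188  0.00979201]
[ 0.64776406 -0.00845261  0.03223331] [ 0.64764515 -0.00839737  0.03239924]
[0.55396218 0.27328917 0.03441111]
```

View pics/top2.png

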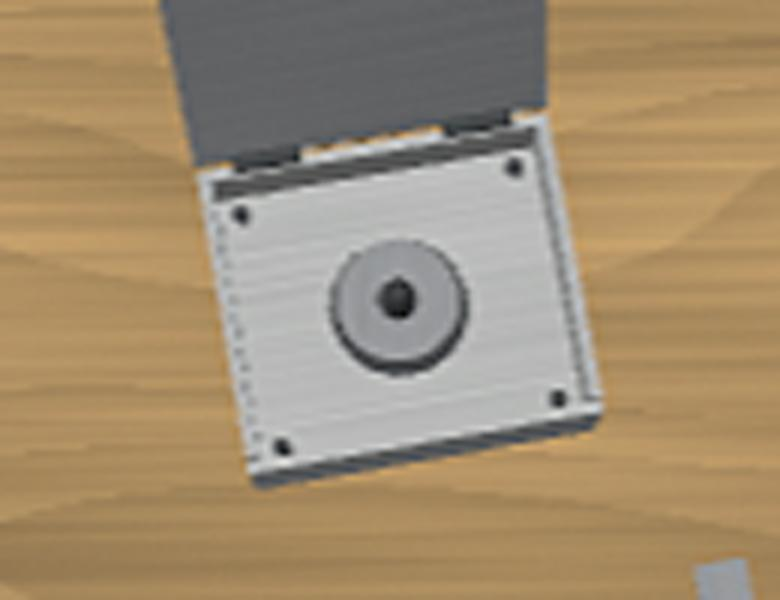

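The burr sits home round the spindle (crop (400,300), top at z = 32 mm, flat). Now the collar.

Request:
servo_tool --moves '[{"dx":0,"dy":0.0005,"dz":-0.015,"roll":0,"jaw":0.75},{"dx":0,"dy":0,"dz":-0.011,"roll":0,"jaw":0.75},{"dx":0,"dy":0,"dz":-0.003,"roll":0,"jaw":0.75},{"dx":0,"dy":0,"dz":0,"roll":0,"jaw":0.2},{"dx":0,"dy":0,"dz":0,"roll":0,"jaw":0.2},{"dx":0,"dy":0,"dz":0,"roll":0,"jaw":0.2},{"dx":0,"dy":0,"dz":0,"roll":0,"jaw":0.2},{"dx":0,"dy":0,"dz":0,"roll":0,"jaw":0.2},{"dx":0,"dy":0,"dz":0,"roll":0,"jaw":0.2},{"dx":0,"dy":0,"dz":0,"roll":0,"jaw":0.2}]'

```text
t: 25.25
eef_pos: [0.5533, 0.2733, 0.0043]
ee_rot: [-3.141, -0.0, 0.149]
force: [-1.3, -0.1, 4.2]
width: 0.0325
gripper_force: 40.0
```

Request:
servo_tool --moves '[{"dx":0,"dy":0,"dz":0.03,"roll":0,"jaw":0.2},{"dx":0,"dy":0,"dz":0.05,"roll":0,"jaw":0.2},{"dx":0,"dy":0,"dz":0.04,"roll":0,"jaw":0.2},{"dx":0.013,"dy":-0.04,"dz":0,"roll":0,"jaw":0.2},{"dx":0.015,"dy":-0.045,"dz":0,"roll":0,"jaw":0.2},{"dx":0.015,"dy":-0.045,"dz":0,"roll":0,"jaw":0.2},{"dx":0.015,"dy":-0.045,"dz":0,"roll":0,"jaw":0.2},{"dx":0.015,"dy":-0.045,"dz":0,"roll":0,"jaw":0.2},{"dx":0.013,"dy":-0.04,"dz":0,"roll":0,"jaw":0.2},{"dx":0.008,"dy":-0.0228,"dz":0,"roll":0,"jaw":0.2}]'

```text
t: 26.5
eef_pos: [0.6471, -0.0117, 0.1234]
ee_rot: [3.142, 0.001, 0.148]
force: [0.7, -0.7, -1.1]
width: 0.0327
gripper_force: 40.0
```

Request:
servo_tool --moves '[{"dx":0,"dy":0,"dz":0,"roll":0,"jaw":0.2},{"dx":0,"dy":0,"dz":0,"roll":0,"jaw":0.2},{"dx":0,"dy":0,"dz":0,"roll":0,"jaw":0.2},{"dx":0,"dy":0,"dz":0,"roll":0,"jaw":0.2},{"dx":0,"dy":0,"dz":0,"roll":0,"jaw":0.2},{"dx":0,"dy":0,"dz":0,"roll":0,"jaw":0.2},{"dx":0,"dy":0,"dz":0,"roll":0,"jaw":0.2},{"dx":0,"dy":0,"dz":0,"roll":0,"jaw":0.2},{"dx":0,"dy":0,"dz":0,"roll":0,"jaw":0.2},{"dx":0,"dy":0,"dz":0,"roll":0,"jaw":0.2}]'

```text
t: 27.75
eef_pos: [0.6472, -0.0097, 0.1239]
ee_rot: [3.142, 0.0, 0.149]
force: [-0.1, -0.1, -0.3]
width: 0.0325
gripper_force: 40.0
```

```bash
python3 held.py .016 3
```

```text
[ 0.6472 -0.0097  0.1239] 0.0324874318480742 39.999717492610216
scene 274 [0.00766527 0.00110466 0.00851297] [-0.01354628 -0.03050895 -0.00621028] [0.02068724 0.03304489 0.01978178]
crop 215 169
top 22 [-0.00851076 -0.00122933  0.00845477] [-0.01617814 -0.01655046 -0.00585687] [-0.00091302  0.01403363  0.01549105]
```

View pics/h3.png

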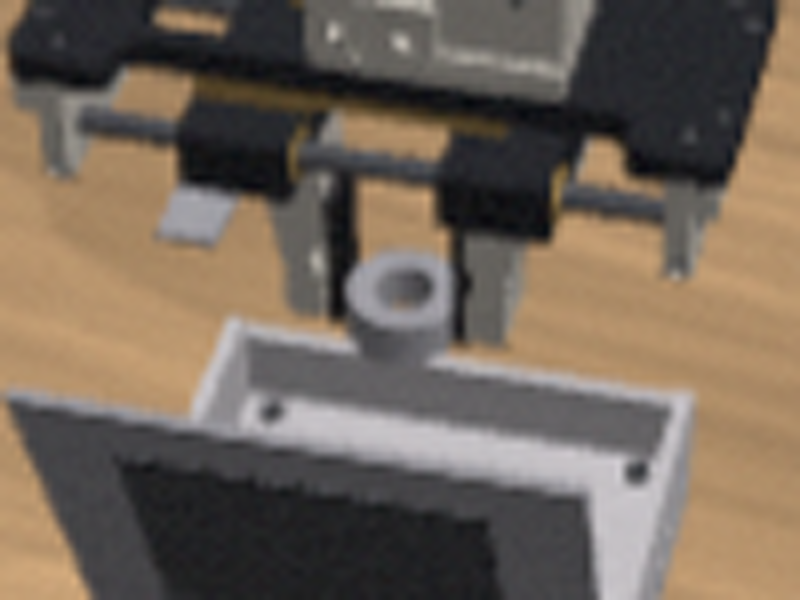

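The collar hangs level over the chamber, its hole at crop (404,287).

```bash
python3 -c "
from h import *
s=calibration('scene');print(P(s,215+404/8-.5,169+287/8-.5,.1356),'top frame: add .0011,.0004; seat .6477 -.0100')"
```

```text
[ 0.64942464 -0.00923647  0.1356    ] top frame: add .0011,.0004; seat .6477 -.0100
```

Request:
servo_tool --moves '[{"dx":0,"dy":0,"dz":-0.02,"roll":0,"jaw":0.2},{"dx":0,"dy":0,"dz":-0.025,"roll":0,"jaw":0.2},{"dx":0,"dy":0,"dz":-0.017,"roll":0,"jaw":0.2},{"dx":0,"dy":0,"dz":-0.004,"roll":0,"jaw":0.2},{"dx":0,"dy":0,"dz":0,"roll":0,"jaw":0.2},{"dx":0,"dy":0,"dz":-0.003,"roll":0,"jaw":0.2},{"dx":0,"dy":0,"dz":-0.003,"roll":0,"jaw":0.2},{"dx":0,"dy":0,"dz":-0.003,"roll":0,"jaw":0.2},{"dx":0,"dy":0,"dz":-0.003,"roll":0,"jaw":0.2},{"dx":0,"dy":0,"dz":0,"roll":0,"jaw":0.2}]'

```text
t: 29.1
eef_pos: [0.647, -0.0097, 0.0456]
ee_rot: [3.142, 0.001, 0.149]
force: [0.2, -0.6, -1.3]
width: 0.0329
gripper_force: 40.0
```

Request:
servo_tool --moves '[{"dx":0,"dy":0,"dz":-0.003,"roll":0,"jaw":0.2},{"dx":0,"dy":0,"dz":-0.003,"roll":0,"jaw":0.2},{"dx":0,"dy":0,"dz":-0.002,"roll":0,"jaw":0.2},{"dx":0,"dy":0,"dz":-0.001,"roll":0,"jaw":0.2},{"dx":0,"dy":0,"dz":0,"roll":0,"jaw":0.2},{"dx":0,"dy":0,"dz":0,"roll":0,"jaw":0.2},{"dx":0,"dy":0,"dz":0,"roll":0,"jaw":0.2},{"dx":0,"dy":0,"dz":0,"roll":0,"jaw":0.2},{"dx":0,"dy":0,"dz":0,"roll":0,"jaw":0.2},{"dx":0,"dy":0,"dz":0,"roll":0,"jaw":0.2}]'

```text
t: 30.35
eef_pos: [0.6472, -0.0096, 0.0369]
ee_rot: [3.142, -0.0, 0.149]
force: [-0.1, 0.3, -1.1]
width: 0.0328
gripper_force: 40.0
```

Request:
servo_tool --moves '[{"dx":0,"dy":0,"dz":-0.0005,"roll":0,"jaw":0.2},{"dx":0,"dy":0,"dz":0,"roll":0,"jaw":0.6},{"dx":0,"dy":0,"dz":0,"roll":0,"jaw":0.6},{"dx":0,"dy":0,"dz":0,"roll":0,"jaw":0.6},{"dx":0,"dy":0,"dz":0,"roll":0,"jaw":0.6},{"dx":0,"dy":0,"dz":0.03,"roll":0,"jaw":0.6},{"dx":0,"dy":0,"dz":0.05,"roll":0,"jaw":0.6},{"dx":0,"dy":0,"dz":0.05,"roll":0,"jaw":0.6},{"dx":-0.04,"dy":0.03,"dz":0,"roll":0,"jaw":0.6},{"dx":-0.05,"dy":0.03,"dz":0,"roll":0,"jaw":0.6}]'

```text
t: 31.6
eef_pos: [0.5569, 0.0509, 0.1668]
ee_rot: [-3.141, -0.001, 0.148]
force: [-0.1, 0.3, 0.1]
width: 0.0528
gripper_force: 0.0
```

Request:
servo_tool --moves '[{"dx":-0.04,"dy":0.04,"dz":0,"roll":0,"jaw":0.6},{"dx":-0.02,"dy":0.045,"dz":0,"roll":0,"jaw":0.6},{"dx":0,"dy":0.045,"dz":0,"roll":0,"jaw":0.6},{"dx":0,"dy":0.045,"dz":0,"roll":0,"jaw":0.6},{"dx":0,"dy":0,"dz":0,"roll":0,"jaw":0.6},{"dx":0,"dy":0,"dz":0,"roll":0,"jaw":0.6},{"dx":0,"dy":0,"dz":0,"roll":0,"jaw":0.6},{"dx":0,"dy":0,"dz":0,"roll":0,"jaw":0.6},{"dx":0,"dy":0,"dz":0,"roll":0,"jaw":0.6},{"dx":0,"dy":0,"dz":0,"roll":0,"jaw":0.6}]'

```text
t: 32.85
eef_pos: [0.4973, 0.2251, 0.1665]
ee_rot: [-3.142, -0.0, 0.149]
force: [-0.5, 0.1, -0.1]
width: 0.0527
gripper_force: 0.0
```

```bash
python3 sp.py; python3 cov.py; python3 op.py; python3 - <<'E'
from meas import *
d=np.load("top1.npz");C=cloud(calibration("top"),d["D"])
r=np.hypot(C[...,0]-.6477,C[...,1]+.01)
m=(r<.03)&(C[...,2]>.041)&(C[...,2]<.056);X=C[m];print("collar top",m.sum(),np.median(X[:,2]),X.mean(0))
m=(r>.02)&(r<.025);print("burr",np.median(C[m][:,2]))
E
```

```text
top 269 188
scene 266 235
top th 1.88 353 421 | top th 1.89 341 414 | 
scene th 1.94 225 373 | scene th 1.94 182 338 | 
[ 1.30458887  0.6537621  -0.15762166] [-0.05663884 -0.02008912  0.02485039]
handle 334 [ 0.40119874 -0.16400826] along -0.031054380992699717 lat 0.0006396282907241303
handle 334 [ 0.40190234 -0.16386594] along -0.03033741031150101 lat 0.0006752115597199243
blade 301 [ 0.49292685 -0.15069424] along 0.061633342670754175 lat 9.646886961794596e-05
blade 301 [ 0.49309976 -0.15059099] along 0.061819742655597136 lat 0.00017272445784506825
collar top 125 0.04826750863369196 [ 0.64706368 -0.00938194  0.04825512]
burr 0.03264271553249863
```

View pics/top2.png

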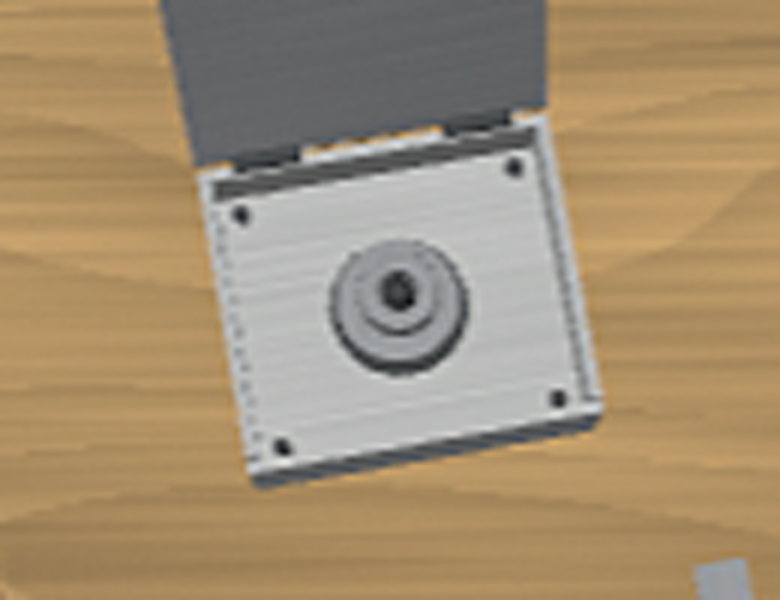

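The collar sits flat on the burr at crop (398,293), its top at 48 mm. The cover is at its stop and the opener lies on the counter.

```bash
python3 -c "
from station import *
print(job_done())"
```

```text
the job is handed in; nothing more can be done
None
```

The job is handed in at about 33 s of the 72 s allowed: at the last camera check the cover was back at its stop (about 1.9 rad), the opener lay on the counter, the burr ring was home on the chamber floor and the collar flat on top of it; the verdict itself was not shown.

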